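# Make up two pastry-tool kits

### The arm

A 7-joint arm with a two-finger parallel gripper is mounted at the origin on the work surface. World frame = base frame: x ahead of the robot, y to its left, z up, the work surface at z = 0. Lengths are in m, angles in rad, forces in N, time in s.
With the tool pointing down it reaches from about 0.425 to 0.875 m from the base axis. Payload 4.7 kg.
Tool frame: the origin (TCP) lies at the very end of the fingers, on their centre line; the grasp point (between the pads) lies behind it (ctrl.tcp_to_grasp is the z of the grasp point in the tool frame, in m); z points along the fingers, y is the line along which they close (so a half turn about z gives the same grasp; the last joint's range is limited). The gripper opens to 87 mm and grips with 3 to 60 N. Pads are 19 mm wide; open, the fingers measure 117 mm over their backs; the gripper's body (75 mm by 190 mm) begins 51 mm behind the grasp point.
Start: joints at [1.269, 0.321, -0.07, 1.45, 0.023, 1.371, -0.057], TCP at [0.202, -0.618, 0.223] pointing down, gripper open.
Joint ranges: [-2.86, 2.86], [-0.3, 2.09], [-1.38, 1.24], [0.06, 2.45], [-1.56, 4.7], [0.09, 2.05], [-2.69, 2.69]. Speed limits (rad/s): [2.57, 2.57, 3.14, 3.14, 3.14, 3.14, 3.14].

### API

Orientations are given as a rotation vector (axis times angle).
In Python, from bench import ctrl gives the robot as it stands.
- The arm moves only by the tool step_arm, never from a script. Its argument "targets" is a list of rows, each a list of 7 numbers: the shift along the world's x, y, z in cm, then the turn, a rotation vector about the world's x, y, z in degrees, then the opening, from 0 (shut) to 1 (fully open). A call has exactly 5 rows; each row shifts and turns the commanded pose from where the row before left it; what a row does not reach is not made up. A row lasts 1/12 s, in which the tool goes at most 41.7 mm and 7.16 degrees, less where a joint would pass 70% of its speed; a pose out of reach is approached as far as the arm can. A call with a gripper value outside its range is refused whole. The fingers move at their own pace and stop on an object; "force" is the grip in N (left out, the last holds). Time passes only in rows, so rows that do not move let the fingers close, or fill a call up. It gives the time, the measured TCP pose, the force, the opening and the grip force at its end, in the units of the state.
- ctrl.get_state(): the state, without advancing time (a new reading comes with each control period).
- ctrl.get_image(name): name is "scene" or "top" or "wrist"; returns (picture, depth): 400x640x3 uint8, red, green, blue; 400x640 float32, m along the optical axis (not along the pixel's ray), 0 where there is no reading.
- ctrl.camera_params(name): a dict with "intrinsics" (3x3 intrinsics, pixels), "rvec" (rotation vector, rad) and "tvec" (3), from world to camera coordinates, as OpenCV has them; the wrist camera has in their place "hand_eye" (4x4, takes a point from camera to tool coordinates, whose origin is the TCP and whose axes are the flange's). Camera axes: x right, y down, z forward; pixel columns grow to the right and rows downward; lengths in m; the calibration is good to about 2 mm. A picture is of the moment at which its call begins: read the wrist's pose just before it. camera_params takes no time and is no camera call.
- ctrl.close_job(): hands the job in; it is judged then, once.
The state is a dict: "time": time; "joint_positions": joint angles; "qd": joint speeds; "joint_torque": joint torques, N m; "position": TCP position; "tool_rot": TCP orientation; "ft_force": force on the tool from outside, world axes, zero at the start; "torque": the same for the moment, N m; "grip_width": opening from 0.0 (shut) to 1.0 (fully open); "grip_force": force on a finger pad.
Only numpy, scipy, OpenCV 4.12 (cv2) and the standard library are available. Lean on these libraries where they do the work, as an engineer would, in place of code of your own. Each camera call takes 0.05 s, during which the arm holds its last target. There are 200 camera calls.

### The job

Make up the two tool kits for the pastry cooks. On the oblong tray, put the round tart ring in the wide compartment with the wooden tamper standing inside the ring, and the loaf tin in the narrow compartment; on the round tray, put the square cutter in the middle with the tall tube standing inside it. Everything stands upright, flat on the floor of its tray; set things down rather than drop them, and leave the glass coupe, the saucers and the loaf cake where they are.

Things in the scene. Friction and masses are not known exactly. Their poses are not given: they have to be found in the camera images.
- tart_ring: loose round steel ring, open at both ends: outside diameter 64, inside diameter 58, height 40 mm, standing upright. Origin: centre of its underside; z up along its axis. 60 to 130 g.
- tamper: loose wooden tart tamper standing on its foot: foot a disc of diameter 36 and height 22 mm, then a round handle of diameter 24 mm from 30 to 83 mm up, with a small knob of diameter 28 mm at the top; total height 96 mm. Origin: centre of its underside; z up along the handle. 75 to 155 g.
- loaf_tin: loose dark steel loaf tin, open on top: 90 mm long (its x axis), 48 mm wide (its y axis), 45 mm high, walls and floor 3 mm. Origin: centre of its underside; z up. 100 to 210 g.
- square_cutter: loose square steel cutter, a frame open at top and bottom: 64 by 64 mm outside (sides along its x and y axes), 58 by 58 mm inside, height 35 mm. Origin: centre of its underside; z up. 60 to 130 g.
- tall_tube: loose slim steel tube standing upright, open at both ends: outside diameter 36, inside diameter 31, height 85 mm. Origin: centre of its underside; z up along its axis. 55 to 115 g.
- oblong_tray: fixed steel tray, 230 (x) by 140 mm (y) outside, rims 4 mm thick. Origin: centre of its underside, z up; floor 4 mm, rims and divider 12 mm above the counter. A 4 mm divider along y at x = -29 mm leaves a narrow compartment, 80 (x) by 132 mm (y), centred at x = -71, and a wide one, 138 by 132 mm, centred at x = +42 (both y = 0). The tin fits the narrow one with its length along tray y.
- round_tray: round steel tray fixed to the counter, outside diameter 208 mm, flat floor of diameter about 192 mm, 4 mm above the counter, rim top 12 mm above the counter. Origin: centre of its underside; z up.
- coupe: bystander, loose: empty glass dessert coupe, diameter 100, height 70 mm. Origin: centre of its underside; z up. Leave it where it is.
- saucers: bystander, loose: a stack of white saucers, diameter 110, height 28 mm. Origin: centre of its underside; z up. Leave it where it is.
- loaf_cake: bystander, loose: chocolate loaf cake on a wooden board, 100 (x) by 240 (y) by 70 mm high. Origin: centre of the board's underside; z up. Leave it where it is.

How it is judged:
At the end, for the whole second after the job is handed in: All five upright (0.08 rad), at rest on their tray's floor (within 3 mm). Oblong tray: ring at x 0 to 85, y +-40 mm; tamper within 16 mm of the ring's centre; tin at x -92 to -50, y +-30 mm. Round tray: cutter within 25 mm of its centre; tube within 18 mm of the cutter's centre (z of tart_ring in the frame of oblong_tray between 0.001 and 0.007 m and angle between each of tart_ring, square_cutter, tall_tube, tamper, loaf_tin's own z axis and vertical below 0.08 rad and linear speed of each of tart_ring, square_cutter, tall_tube, tamper, loaf_tin below 0.02 m/s and z of square_cutter in the frame of round_tray between 0.001 and 0.007 m and z of tall_tube in the frame of round_tray between 0.001 and 0.007 m and z of tamper in the frame of oblong_tray between 0.001 and 0.007 m and z of loaf_tin in the frame of oblong_tray between 0.001 and 0.007 m and x of tart_ring in the frame of oblong_tray between 0 and 0.085 m and y of tart_ring in the frame of oblong_tray between -0.04 and 0.04 m and x of loaf_tin in the frame of oblong_tray between -0.092 and -0.05 m and y of loaf_tin in the frame of oblong_tray between -0.03 and 0.03 m and horizontal distance between tamper and tart_ring below 0.016 m and horizontal distance between square_cutter and round_tray below 0.025 m and horizontal distance between tall_tube and square_cutter below 0.018 m); the robot touches nothing.
It fails at once if the coupe, the saucers or the loaf cake moved by more than 20 mm (distance of any of coupe, saucers, loaf_cake from where it was at the start of the episode above 0.02 m).
It fails at once if a tool dropped or thrown: moving faster than 0.8 m/s with no finger touching it (a fall of about 33 mm) ((linear speed of tart_ring above 0.8 m/s and contact force between tart_ring and the fingers below 0.05 N) or (linear speed of square_cutter above 0.8 m/s and contact force between square_cutter and the fingers below 0.05 N) or (linear speed of tall_tube above 0.8 m/s and contact force between tall_tube and the fingers below 0.05 N) or (linear speed of tamper above 0.8 m/s and contact force between tamper and the fingers below 0.05 N) or (linear speed of loaf_tin above 0.8 m/s and contact force between loaf_tin and the fingers below 0.05 N)).
It also fails if it takes over 128 s, if anything falls off the work surface, if the arm or the gripper's body presses on something with over 40 N, if the wrist force passes 120 N, or if a joint passes its speed limit or range.

## Working session

There is one attempt and no reset: what is moved stays moved. The work goes in short steps, Python scripts to look and compute and a tool call to move; the robot and the scene stay as the last step left them, time stands still between calls to the robot, and variables do not carry over. Pictures are saved under pics/ and viewed, at most 14 in all, crops included, and the job is handed in when it is done.

Besides the shell and the picture viewer there is one more tool, called after "Request:" by a JSON object that holds its "name" and its "arguments", one argument or row to a line. step_arm: Moves the arm, as the interface text tells. Its arguments: {"type":"object","properties":{"targets":{"type":"array"},"force":{"type":"number"}},"required":["targets"]}

```bash
ls; mkdir -p pics; python3 - <<'E'
from bench import ctrl
import cv2,numpy as np
for n in ("scene","top"):
    p,d=ctrl.get_image(n); cv2.imwrite(f"pics/{n}0.png",p[:,:,::-1]); np.save(f"pics/{n}0.npy",d)
    print(n,ctrl.camera_params(n))
print(ctrl.camera_params("wrist"),ctrl.tcp_to_grasp,ctrl.get_state())
E
```

```text
pics
scene {'intrinsics': array([[501.8640281 ,   0.        , 325.67865916],
       [  0.        , 501.8640281 , 198.05380994],
       [  0.        ,   0.        ,   1.        ]]), 'rvec': array([ 2.41619877,  0.69890295, -0.24298377]), 'tvec': array([-0.53493949, -0.23514136,  1.40935839])}
top {'intrinsics': array([[453.5742362 ,   0.        , 327.23889261],
       [  0.        , 453.5742362 , 203.05130906],
       [  0.        ,   0.        ,   1.        ]]), 'rvec': array([ 2.11017734, -2.10265116,  0.23303033]), 'tvec': array([-0.00356568,  0.62417784,  1.02651942])}
{'intrinsics': array([[289.1500809 ,   0.        , 317.20654867],
       [  0.        , 289.1500809 , 199.63011499],
       [  0.        ,   0.        ,   1.        ]]), 'hand_eye': array([[-1.73823340e-04, -9.62461601e-01, -2.71417826e-01,
         7.64810610e-02],
       [ 9.99999258e-01,  1.59856841e-04, -1.20728725e-03,
         1.01570290e-04],
       [ 1.20535562e-03, -2.71417835e-01,  9.62460860e-01,
        -1.63172165e-01],
       [ 0.00000000e+00,  0.00000000e+00,  0.00000000e+00,
         1.00000000e+00]])} -0.0187 {'time': 0.1, 'joint_positions': array([ 1.2691105 ,  0.32174277, -0.07008375,  1.45156856,  0.02262036,
        1.37076178, -0.05691265]), 'qd': array([ 0.00143614, -0.00204969,  0.00098843, -0.00103339,  0.00118442,
        0.00085779,  0.0012501 ]), 'joint_torque': array([-5.40095789e-04, -4.92572236e+01, -4.06073313e-01, -3.13399029e+01,
       -6.42127404e-02,  3.94756976e-02,  4.65729556e-05]), 'position': array([ 0.20166124, -0.61741172,  0.22156702]), 'tool_rot': array([-3.10087826e+00, -4.93746074e-01,  5.91359574e-04]), 'ft_force': array([0.7740174 , 0.66313777, 0.01537827]), 'torque': array([-0.03113189,  0.03820909, -0.00924044]), 'grip_force': 0.0, 'grip_width': 0.9994476239552349}
```

View pics/scene0.png

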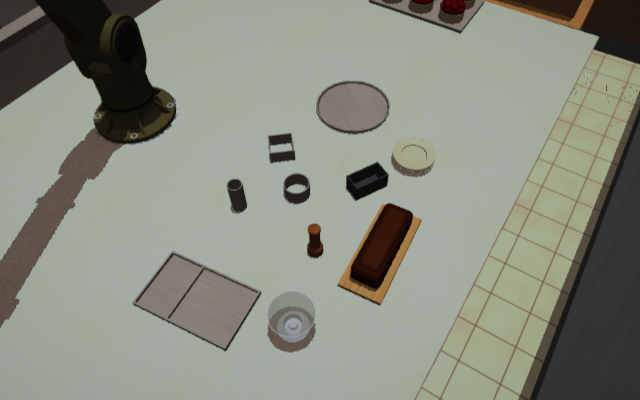

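View pics/top0.png

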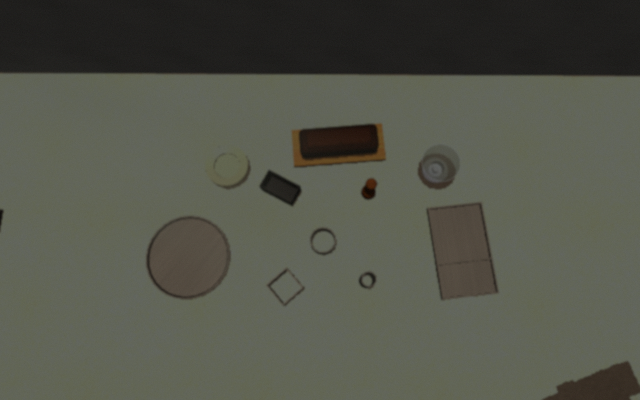

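The scene view shows the tube at (237,195), ring (297,188), cutter (281,148), tin (367,181), tamper (315,240), oblong tray (197,300) and round tray (352,106). In the top view they are at (367,280), (323,241), (286,287), (281,188), (369,188), (462,251) and (189,257). I'll enlarge the top view and get heights and places from both depth maps.

```bash
cat > h.py <<'E'
import numpy as np,cv2
from bench import ctrl
def cam(n,st=None):
    c=ctrl.camera_params(n);K=c["intrinsics"]
    if n=="wrist":
        H=c["hand_eye"];R=cv2.Rodrigues(st["tool_rot"])[0]
        return K,R@H[:3,:3],R@H[:3,3]+st["position"]
    R=cv2.Rodrigues(c["rvec"])[0];return K,R.T,-R.T@c["tvec"]
def cloud(n,d,st=None):
    K,R,o=cam(n,st);v,u=np.mgrid[:400,:640]
    P=np.stack([(u-K[0,2])/K[0,0]*d,(v-K[1,2])/K[1,1]*d,d],-1)@R.T+o
    P[d<=0]=np.nan;return P
def ray(n,u,v,z,st=None):
    K,R,o=cam(n,st);r=R@np.array([(u-K[0,2])/K[0,0],(v-K[1,2])/K[1,1],1]);return o+r*(z-o[2])/r[2]
E
python3 - <<'E'
from h import *
C={}
for n,boxes in (("top",dict(tube=(350,265,385,296),ring=(305,223,342,260),cutter=(263,264,310,310),tin=(256,166,306,210),tamper=(355,170,385,205),otray=(415,190,510,310),rtray=(135,205,245,305),coupe=(410,135,465,195),saucer=(200,145,255,192),cake=(285,118,392,172))),
 ("scene",dict(tube=(222,172,252,218),ring=(278,168,316,206),cutter=(264,130,298,164),tin=(342,158,392,203),tamper=(303,218,328,262),otray=(125,245,265,352),rtray=(310,75,390,137),coupe=(262,285,322,350),saucer=(388,133,438,178),cake=(335,200,424,303)))):
    P=cloud(n,np.load(f"pics/{n}0.npy"))
    print(n,"ground",np.nanmedian(P[...,2][300:,250:300]))
    for k,(a,b,c,d) in boxes.items():
        Q=P[b:d,a:c].reshape(-1,3); Q=Q[~np.isnan(Q[:,0])]
        zt=np.percentile(Q[:,2],99.0)
        th=max(0.006,zt-0.012) if 'tray' not in k else 0.003
        T=Q[Q[:,2]>th]; r=cv2.minAreaRect((T[:,:2]*1000).astype(np.float32)); 
        print(k,"zt %.3f"%zt,len(T),"rect c",np.round(r[0],0),"size",np.round(r[1],0),"ang %.0f"%r[2])
p=cv2.imread("pics/top0.png")[125:315,225:510]
cv2.imwrite("pics/topc.png",np.clip(cv2.resize(p,(798,532),interpolation=cv2.INTER_CUBIC).astype(float)*1.8,0,255).astype(np.uint8))
E
```

```text
top ground 0.0005076425249003202
tube zt 0.087 62 rect c [443. -97.] size [34. 35.] ang 44
ring zt 0.043 118 rect c [538.  10.] size [61. 62.] ang 90
cutter zt 0.038 160 rect c [427. 101.] size [64. 64.] ang 41
tin zt 0.047 203 rect c [673. 117.] size [91. 49.] ang 62
tamper zt 0.098 102 rect c [ 666. -105.] size [25. 24.] ang 1
otray zt 0.014 5040 rect c [ 525. -343.] size [242. 307.] ang 88
rtray zt 0.013 4664 rect c [509. 344.] size [247. 285.] ang 0
coupe zt 0.072 415 rect c [ 728. -282.] size [97. 97.] ang 85
saucer zt 0.031 1333 rect c [732. 257.] size [110. 107.] ang 27
cake zt 0.070 1508 rect c [794. -30.] size [ 64. 192.] ang 5
scene ground 0.0006648812287867178
tube zt 0.086 121 rect c [448. -97.] size [35. 37.] ang 29
ring zt 0.041 209 rect c [543.  10.] size [63. 64.] ang 33
cutter zt 0.037 202 rect c [432. 101.] size [64. 70.] ang 41
tin zt 0.047 316 rect c [677. 118.] size [92. 54.] ang 61
tamper zt 0.098 129 rect c [ 672. -105.] size [26. 27.] ang 30
otray zt 0.013 5273 rect c [ 504. -337.] size [334. 247.] ang 33
rtray zt 0.013 2179 rect c [495. 353.] size [231. 253.] ang 32
coupe zt 0.072 659 rect c [ 732. -279.] size [98. 98.] ang 66
saucer zt 0.030 1119 rect c [735. 257.] size [109. 111.] ang 41
cake zt 0.069 1989 rect c [799. -30.] size [ 65. 194.] ang 5
```

View pics/topc.png

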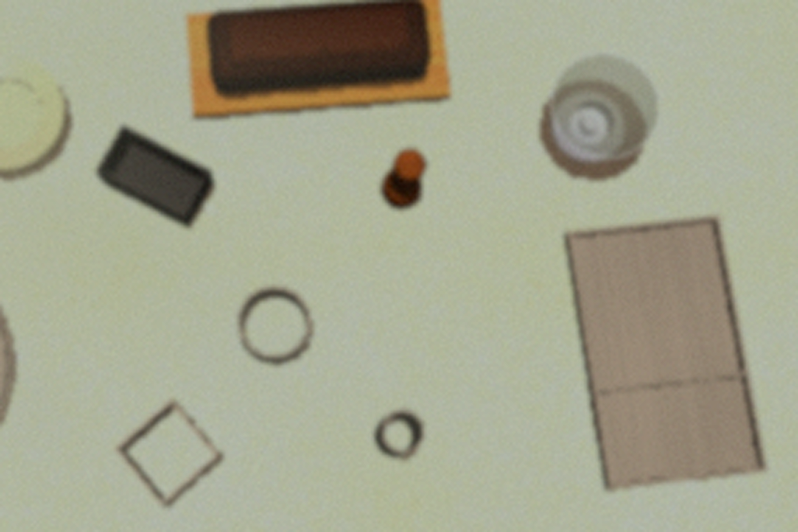

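The crop (scale 2.8, offset 225,125) shows the tray corners at (567,234), (717,219), (763,467) and (607,488), with the divider near (600,392)-(745,378), so the narrow compartment is the side nearer the robot. Next I'll compute the tray poses from both views.

```bash
python3 - <<'E'
from h import *
s=798/285
A=[(225+u/s,125+v/s) for u,v in [(567,234),(717,219),(763,467),(607,488)]]
B=[(260,292),(227,348),(135,303),(173,253)]
for n,c in(("top",A),("scene",B)):
    W=np.array([ray(n,u,v,.012)[:2] for u,v in c])*1000
    print(n,W.round(0).tolist(),"c",W.mean(0).round(0),[round(float(np.linalg.norm(W[i]-W[i-1]))) for i in range(4)])
    a=(W[0]+W[1]-W[2]-W[3]);print("long axis ang",np.degrees(np.arctan2(a[1],a[0])))
for n,sd in(("top",(189,257)),("scene",(352,106))):
    P=cloud(n,np.load(f"pics/{n}0.npy")); m=(np.hypot(P[...,0]-.51,P[...,1]-.35)<.13)&(P[...,2]>.008)
    if 1:
        Q=P[m][:,:2]*1000;(c,r)=cv2.minEnclosingCircle(Q.astype(np.float32));
        f=np.linalg.lstsq(np.c_[2*Q,np.ones(len(Q))],(Q**2).sum(1),rcond=None)[0];print(n,"round",c,r,len(Q),f[:2],(f[2]+f[0]**2+f[1]**2)**.5)
    for cu,(x,y) in dict(tube=(.445,-.097),ring=(.54,.01)).items():
        h=.07 if cu=="tube" else .03
        Q=P[(np.hypot(P[...,0]-x,P[...,1]-y)<.045)&(P[...,2]>h)][:,:2]*1000
        print(n,cu,cv2.minEnclosingCircle(Q.astype(np.float32)))
E
```

```text
top [[623.0, -256.0], [638.0, -393.0], [417.0, -417.0], [398.0, -280.0]] c [ 519. -337.] [226, 138, 222, 138]
long axis ang 6.291392361801448
scene [[631.0, -256.0], [649.0, -388.0], [424.0, -416.0], [408.0, -283.0]] c [ 528. -336.] [224, 133, 226, 134]
long axis ang 7.004103231186509
top round (505.099609375, 337.4021911621094) 112.22217559814453 709 [499.41844809 345.57915299] 93.54188921379168
top tube ((442.35650634765625, -97.00093841552734), 17.860797882080078)
top ring ((538.394287109375, 9.660505294799805), 32.0389289855957)
scene round (502.8069152832031, 345.6159362792969) 105.51097869873047 390 [504.13708769 344.68770926] 96.41770024084737
scene tube ((445.8880920410156, -97.17938995361328), 20.041345596313477)
scene ring ((543.2266845703125, 10.218629837036133), 33.853965759277344)
```

Request:
{"name": "step_arm", "arguments": {
  "targets": [
    [2.5,2.9,0,0,0,4.7,1],
    [2.5,2.9,0,0,0,4.7,1],
    [2.5,2.9,0,0,0,4.7,1],
    [2.5,2.9,0,0,0,4.7,1],
    [2.5,2.9,0,0,0,4.6,1]
  ],
  "force": 15
}}

```text
time: 0.52
position: [0.3276, -0.4711, 0.2221]
tool_rot: [-2.935, -1.118, 0.0]
ft_force: [0.6, -0.4, -0.1]
grip_width: 1.0
grip_force: 0.0
```

Request:
{"name": "step_arm", "arguments": {
  "targets": [
    [2.5,2.9,0,0,0,0,1],
    [2.5,2.9,0,0,0,0,1],
    [2.5,2.9,0,0,0,0,1],
    [2.5,2.9,0,0,0,0,1],
    [2.5,2.9,0,0,0,0,1]
  ]
}}

```text
time: 0.93
position: [0.4525, -0.3262, 0.2223]
tool_rot: [-2.938, -1.113, 0.001]
ft_force: [1.3, -0.4, 0.1]
grip_width: 1.002
grip_force: 0.0
```

Request:
{"name": "step_arm", "arguments": {
  "targets": [
    [1,3.9,0,0,0,0,1],
    [1,3.9,0,0,0,0,1],
    [1,3.9,0,0,0,0,1],
    [1,3.9,0,0,0,0,1],
    [1,3.9,0,0,0,0,1]
  ]
}}

```text
time: 1.35
position: [0.5017, -0.1309, 0.2223]
tool_rot: [2.938, 1.113, -0.001]
ft_force: [0.8, 0.1, 1.0]
grip_width: 0.998
grip_force: 0.0
```

Request:
{"name": "step_arm", "arguments": {
  "targets": [
    [-0.5,3.9,0,0,0,0,1],
    [-0.5,3.9,0,0,0,0,1],
    [-0.5,3.5,0,0,0,0,1],
    [-0.5,3,0,0,0,0,1],
    [0,0,0,0,0,0,1]
  ]
}}

```text
time: 1.77
position: [0.4806, 0.0179, 0.2227]
tool_rot: [-2.93, -1.128, -0.001]
ft_force: [0.3, 0.9, -0.5]
grip_width: 1.002
grip_force: 0.0
```

```bash
cat >> h.py <<'E'
def look(fn):
    st=ctrl.get_state();p,d=ctrl.get_image("wrist");cv2.imwrite(f"pics/{fn}.png",p[:,:,::-1]);return st,p,cloud("wrist",d,st)
def fit(P,x,y,r,h):
    "min-area rect (centre,size,angle) and median height of points above h (m) round x,y"
    Q=P[(np.hypot(P[...,0]-x,P[...,1]-y)<r)&(P[...,2]>h)]
    if len(Q)<8:return len(Q)
    R=cv2.minAreaRect((Q[:,:2]*1000).astype(np.float32))
    return len(Q),[np.round(a,1).tolist() for a in R],round(float(np.median(Q[:,2]))*1000,1)
E
python3 - <<'E'
from h import *
st,p,P=look("w1")
for a in [(.43,.101,.06,.028),(.445,-.097,.04,.07),(.54,.01,.05,.032),(.675,.117,.07,.035),(.669,-.105,.04,.08)]: print(a,fit(P,*a))
print(np.nanmedian(P[...,2]))
E
```

```text
(0.43, 0.101, 0.06, 0.028) (29231, [[440.8, 92.8], [64.3, 92.2], 41.3], 317.7)
(0.445, -0.097, 0.04, 0.07) (82, [[448.6, -95.2], [36.4, 21.5], 47.8], 76.2)
(0.54, 0.01, 0.05, 0.032) (48796, [[538.6, 5.5], [73.8, 85.6], 7.0], 326.5)
(0.675, 0.117, 0.07, 0.035) (500, [[663.5, 94.8], [32.2, 48.5], 61.7], 45.1)
(0.669, -0.105, 0.04, 0.08) (776, [[671.0, -102.4], [26.8, 27.7], 64.9], 95.2)
0.0023571499142290286
```

View pics/w1.png

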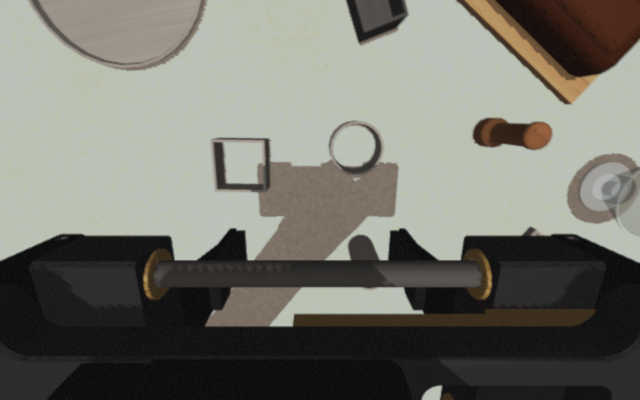

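The wrist view shows the cutter top at (241,165), square to the picture, so the closing axis fits. The ring is at (355,147) and the gripper fills the lower half. I'll refit with the gripper's points left out.

```bash
sed -i 's/&(P\[...,2\]>h)\]/\&(P[...,2]>h)\&(P[...,2]<.12)]/' h.py
python3 - <<'E'
from h import *
st,p,P=look("w1b")
for a in [(.43,.101,.06,.028),(.445,-.097,.04,.07),(.54,.01,.05,.032),(.669,-.105,.04,.08)]: print(a,fit(P,*a))
for k,(u,v) in dict(c=(241,165)).items(): print(ray("wrist",u,v,.035,st))
E
```

```text
(0.43, 0.101, 0.06, 0.028) (765, [[431.7, 103.5], [63.8, 64.9], 41.5], 35.5)
(0.445, -0.097, 0.04, 0.07) (94, [[451.9, -95.4], [34.9, 23.9], 66.5], 76.5)
(0.54, 0.01, 0.05, 0.032) (526, [[543.3, 12.5], [62.8, 62.8], 81.9], 40.5)
(0.669, -0.105, 0.04, 0.08) (780, [[671.0, -102.5], [26.2, 27.7], 44.7], 95.4)
[0.43541013 0.09699718 0.035     ]
```

Request:
{"name": "step_arm", "arguments": {
  "targets": [
    [-1,1.7,-1.6,0,0,0,1],
    [-1,1.7,-1.6,0,0,0,1],
    [-1,1.7,-1.6,0,0,0,1],
    [-1,1.7,-1.6,0,0,0,1],
    [-1,1.6,-1.6,0,0,0,1]
  ]
}}

```text
time: 2.28
position: [0.4317, 0.0931, 0.1417]
tool_rot: [2.939, 1.108, -0.0]
ft_force: [0.3, 0.0, 0.1]
grip_width: 0.998
grip_force: 0.0
```

Request:
{"name": "step_arm", "arguments": {
  "targets": [
    [0,0,-2,0,0,0,1],
    [0,0,-2,0,0,0,1],
    [0,0,-2,0,0,0,1],
    [0,0,-2,0,0,0,1],
    [0,0,-2,0,0,0,1]
  ]
}}

```text
time: 2.7
position: [0.4322, 0.0923, 0.0414]
tool_rot: [2.939, 1.109, -0.0]
ft_force: [0.6, -1.1, 0.1]
grip_width: 1.002
grip_force: 0.0
```

Request:
{"name": "step_arm", "arguments": {
  "targets": [
    [0,0,-1.5,0,0,0,1],
    [0,0,-1.4,0,0,0,1],
    [0,0,0,0,0,0,1],
    [0,0,0,0,0,0,0],
    [0,0,0,0,0,0,0]
  ]
}}

```text
time: 3.12
position: [0.4325, 0.0935, 0.0141]
tool_rot: [2.939, 1.111, 0.001]
ft_force: [0.2, 0.5, 0.2]
grip_width: 0.915
grip_force: 0.3
```

Request:
{"name": "step_arm", "arguments": {
  "targets": [
    [0,0,0,0,0,0,0],
    [0,0,0,0,0,0,0],
    [0,0,0,0,0,0,0],
    [0,0,0,0,0,0,0],
    [0,0,0,0,0,0,0]
  ]
}}

```text
time: 3.53
position: [0.4325, 0.0941, 0.0144]
tool_rot: [2.937, 1.112, 0.002]
ft_force: [-1.5, -0.6, 6.1]
grip_width: 0.733
grip_force: 15.0
```

Request:
{"name": "step_arm", "arguments": {
  "targets": [
    [0,0,1,0,0,0,0],
    [0,0,1.5,0,0,0,0],
    [0,0,2,0,0,0,0],
    [0,0,2,0,0,0,0],
    [0.4,1.5,1.5,0,0,0,0]
  ]
}}

```text
time: 3.95
position: [0.4357, 0.1065, 0.095]
tool_rot: [2.937, 1.107, -0.001]
ft_force: [0.2, 0.0, -1.1]
grip_width: 0.735
grip_force: 15.0
```

Request:
{"name": "step_arm", "arguments": {
  "targets": [
    [0.9,3.3,0,0,0,0,0],
    [0.9,3.3,0,0,0,0,0],
    [0.9,3.3,0,0,0,0,0],
    [0.9,3.3,0,0,0,0,0],
    [0.9,3.3,0,0,0,0,0]
  ]
}}

```text
time: 4.37
position: [0.4813, 0.2751, 0.094]
tool_rot: [2.938, 1.112, 0.0]
ft_force: [-0.1, -0.4, -1.4]
grip_width: 0.729
grip_force: 15.0
```

Request:
{"name": "step_arm", "arguments": {
  "targets": [
    [0.9,3.3,0,0,0,0,0],
    [0.7,2.4,0,0,0,0,0],
    [0.2,1.1,0,0,0,0,0],
    [0,0,-1,0,0,0,0],
    [0,0,-1,0,0,0,0]
  ]
}}

```text
time: 4.78
position: [0.4987, 0.3416, 0.0731]
tool_rot: [2.937, 1.114, -0.0]
ft_force: [-0.2, 0.3, -0.9]
grip_width: 0.736
grip_force: 15.0
```

```bash
python3 - <<'E'
from h import *
st,p,P=look("w2"); print(st["position"],st["tool_rot"],st["grip_width"])
x,y,z=st["position"]; print(fit(P,x,y,.06,.05))
Q=P[(P[...,2]<.02)&(P[...,2]>.009)&(np.hypot(P[...,0]-.502,P[...,1]-.345)<.13)&(np.hypot(P[...,0]-.502,P[...,1]-.345)>.085)][:,:2]*1000
f=np.linalg.lstsq(np.c_[2*Q,np.ones(len(Q))],(Q**2).sum(1),rcond=None)[0];print(len(Q),f[:2],(f[2]+f[0]**2+f[1]**2)**.5)
E
```

```text
[0.49873851 0.3416321  0.07311479] [ 2.93671039e+00  1.11356434e+00 -6.59321151e-05] 0.735919464053324
(7904, [[503.7, 344.9], [65.3, 89.1], 41.3], 91.2)
4593 [504.25975007 347.53892559] 100.25939422984054
```

Request:
{"name": "step_arm", "arguments": {
  "targets": [
    [0.1,0.1,-1.5,0,0,0,0],
    [0,0,-1.5,0,0,0,0],
    [0,0,-1.2,0,0,0,0],
    [0,0,-0.7,0,0,0,0],
    [0,0,-0.4,0,0,0,0]
  ]
}}

```text
time: 5.25
position: [0.4991, 0.3419, 0.0186]
tool_rot: [2.937, 1.112, -0.004]
ft_force: [-0.3, -0.1, -1.5]
grip_width: 0.734
grip_force: 15.0
```

Request:
{"name": "step_arm", "arguments": {
  "targets": [
    [0,0,-0.1,0,0,0,0],
    [0,0,0,0,0,0,0],
    [0,0,0,0,0,0,0.95],
    [0,0,0,0,0,0,0.95],
    [0,0,0,0,0,0,0.95]
  ]
}}

```text
time: 5.67
position: [0.5003, 0.3435, 0.0203]
tool_rot: [-2.938, -1.113, -0.002]
ft_force: [0.3, 0.5, 0.1]
grip_width: 0.878
grip_force: 0.0
```

Request:
{"name": "step_arm", "arguments": {
  "targets": [
    [0,0,0,0,0,0,0.95],
    [0,0,0.5,0,0,0,0.95],
    [0,0,2,0,0,0,0.95],
    [0,0,3,0,0,0,0.95],
    [0,0,4,0,0,0,0.95]
  ]
}}

```text
time: 6.08
position: [0.4982, 0.3418, 0.1135]
tool_rot: [2.937, 1.113, -0.008]
ft_force: [0.0, 0.6, 0.5]
grip_width: 0.948
grip_force: 0.0
```

Request:
{"name": "step_arm", "arguments": {
  "targets": [
    [0,-2,4,0,0,0,0.95],
    [0,-3,2,0,0,0,0.95],
    [0,-3.8,0,0,0,0,0.95],
    [0,-3.8,0,0,0,0,0.95],
    [0,-3.8,0,0,0,0,0.95]
  ]
}}

```text
time: 6.5
position: [0.4999, 0.1793, 0.173]
tool_rot: [2.936, 1.114, 0.003]
ft_force: [0.3, -0.9, -1.5]
grip_width: 0.951
grip_force: 0.0
```

```bash
python3 - <<'E'
from h import *
st,p,P=look("w3"); print(st["position"],st["tool_rot"],st["grip_width"])
print(fit(P,.503,.346,.06,.028))
E
```

```text
[0.49988258 0.17934361 0.17295525] [2.93628980e+00 1.11424379e+00 2.84856516e-03] 0.9511928725444531
(1764, [[505.2, 346.9], [63.8, 65.1], 41.5], 39.2)
```

Request:
{"name": "step_arm", "arguments": {
  "targets": [
    [-0.7,-3.8,0,0,0,0,0.95],
    [-0.7,-3.8,0,0,0,0,0.95],
    [-0.7,-3.8,0,0,0,0,0.95],
    [-0.7,-3.8,0,0,0,0,0.95],
    [-0.7,-3.8,0,0,0,0,0.95]
  ]
}}

```text
time: 6.97
position: [0.4644, -0.0109, 0.1726]
tool_rot: [2.936, 1.113, 0.001]
ft_force: [1.1, -1.0, 0.2]
grip_width: 0.949
grip_force: 0.0
```

Request:
{"name": "step_arm", "arguments": {
  "targets": [
    [-0.7,-3.8,0,0,0,0,0.95],
    [-0.7,-3.8,0,0,0,0,0.95],
    [-0.5,-0.9,0,0,0,0,0.95],
    [0,0,0,0,0,0,0.95],
    [0,0,0,0,0,0,0.95]
  ]
}}

```text
time: 7.38
position: [0.446, -0.0943, 0.1722]
tool_rot: [2.938, 1.111, 0.001]
ft_force: [-0.4, 0.4, 0.2]
grip_width: 0.948
grip_force: 0.0
```

```bash
python3 - <<'E'
from h import *
st,p,P=look("w4"); print(st["position"],st["tool_rot"])
print(fit(P,.446,-.097,.035,.07),fit(P,.543,.011,.05,.032))
st=ctrl.get_state();p,d=ctrl.get_image("scene");cv2.imwrite("pics/s4.png",cv2.resize(p[130:250,170:330,::-1],(640,480)))
E
```

```text
[ 0.44601125 -0.0942937   0.17222313] [2.93830604e+00 1.11123034e+00 1.05207636e-03]
(609, [[447.6, -94.2], [35.0, 35.3], 51.0], 84.5) (1038, [[543.0, 12.0], [63.2, 62.8], 68.2], 40.5)
```

View pics/w4.png

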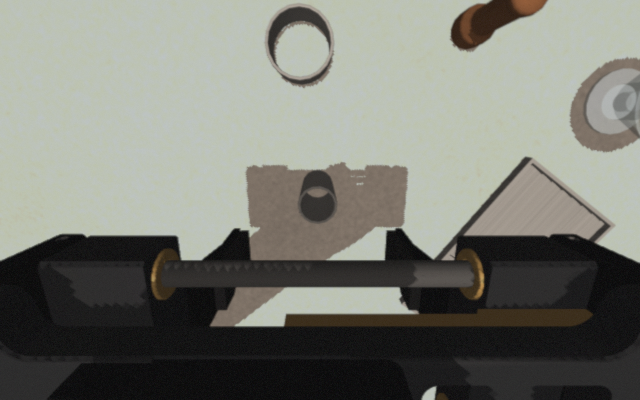

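The tube's mouth is at (318,203), centred between the fingers, and the wrist fit puts it within 2 mm of the TCP. Next I descend and grip.

Request:
{"name": "step_arm", "arguments": {
  "targets": [
    [0.1,0,-3,0,0,0,0.95],
    [0,0,-3,0,0,0,0.95],
    [0,0,-3,0,0,0,0.95],
    [0,0,-2,0,0,0,0.95],
    [0,0,-1.2,0,0,0,0.95]
  ]
}}

```text
time: 7.9
position: [0.4457, -0.092, 0.0475]
tool_rot: [-2.933, -1.117, 0.003]
ft_force: [-0.6, -0.1, 0.5]
grip_width: 0.948
grip_force: 0.0
```

Request:
{"name": "step_arm", "arguments": {
  "targets": [
    [0,0,0,0,0,0,0],
    [0,0,0,0,0,0,0],
    [0,0,0,0,0,0,0],
    [0,0,0,0,0,0,0],
    [0,0,0,0,0,0,0]
  ]
}}

```text
time: 8.32
position: [0.4479, -0.0945, 0.051]
tool_rot: [2.936, 1.113, 0.003]
ft_force: [-0.2, -0.4, -0.4]
grip_width: 0.652
grip_force: 0.0
```

Request:
{"name": "step_arm", "arguments": {
  "targets": [
    [0,0,0,0,0,0,0],
    [0,0,0,0,0,0,0],
    [0,0,0,0,0,0,0],
    [0,0,0,0,0,0,0],
    [0,0,0,0,0,0,0]
  ]
}}

```text
time: 8.73
position: [0.447, -0.0946, 0.0501]
tool_rot: [2.938, 1.112, 0.0]
ft_force: [0.7, -0.3, 0.8]
grip_width: 0.415
grip_force: 15.0
```

Request:
{"name": "step_arm", "arguments": {
  "targets": [
    [0,0,1,0,0,0,0],
    [0,0,2,0,0,0,0],
    [0,0,3,0,0,0,0],
    [0,0,3,0,0,0,0],
    [0.5,3,1,0,0,0,0]
  ]
}}

```text
time: 9.15
position: [0.4534, -0.0702, 0.1542]
tool_rot: [2.937, 1.098, 0.005]
ft_force: [1.3, 0.3, -1.1]
grip_width: 0.41
grip_force: 15.0
```

Request:
{"name": "step_arm", "arguments": {
  "targets": [
    [0.5,3.8,0,0,0,0,0],
    [0.5,3.8,0,0,0,0,0],
    [0.5,3.8,0,0,0,0,0],
    [0.5,3.8,0,0,0,0,0],
    [0.5,3.8,0,0,0,0,0]
  ]
}}

```text
time: 9.57
position: [0.4767, 0.1271, 0.1507]
tool_rot: [2.937, 1.112, 0.001]
ft_force: [0.7, -0.3, -0.7]
grip_width: 0.41
grip_force: 15.0
```

Request:
{"name": "step_arm", "arguments": {
  "targets": [
    [0.5,3.8,0,0,0,0,0],
    [0.5,3.8,0,0,0,0,0],
    [0.5,3.8,0,0,0,0,0],
    [0.5,3.8,0,0,0,0,0],
    [0.5,3.8,0,0,0,0,0]
  ]
}}

```text
time: 9.98
position: [0.502, 0.3167, 0.1501]
tool_rot: [2.938, 1.111, -0.001]
ft_force: [0.1, -0.4, 0.3]
grip_width: 0.413
grip_force: 15.0
```

Request:
{"name": "step_arm", "arguments": {
  "targets": [
    [0.2,2,0,0,0,0,0],
    [0.1,1.1,0,0,0,0,0],
    [0,0,-2,0,0,0,0],
    [0,0,0,0,0,0,0],
    [0,0,0,0,0,0,0]
  ]
}}

```text
time: 10.4
position: [0.5045, 0.3445, 0.129]
tool_rot: [2.937, 1.111, -0.005]
ft_force: [0.3, -0.6, -1.2]
grip_width: 0.413
grip_force: 15.0
```

```bash
python3 - <<'E'
from h import *
st,p,P=look("w5"); print(st["position"],st["tool_rot"],st["grip_width"])
Q=P[(P[...,2]<.044)&(P[...,2]>.034)&(np.hypot(P[...,0]-.505,P[...,1]-.346)<.06)]
print(len(Q),cv2.minAreaRect((Q[:,:2]*1000).astype(np.float32)))
E
```

```text
[0.50452241 0.34448059 0.12897056] [ 2.93673641  1.11066269 -0.00481752] 0.4126443020425187
862 ((505.2389221191406, 346.78521728515625), (64.3468246459961, 64.13224029541016), 41.58424758911133)
```

View pics/w5.png

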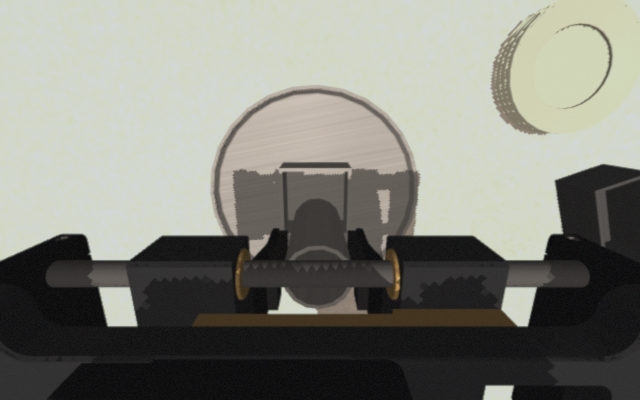

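The tube hangs in line with the cutter, whose back edge runs (280,165)-(352,165), with the tube at (318,230). Now I lower it.

Request:
{"name": "step_arm", "arguments": {
  "targets": [
    [0,0.2,-1.5,0,0,0,0],
    [0,0,-2,0,0,0,0],
    [0,0,-2,0,0,0,0],
    [0,0,-1.2,0,0,0,0],
    [0,0,-0.6,0,0,0,0]
  ]
}}

```text
time: 10.87
position: [0.5043, 0.3469, 0.0548]
tool_rot: [2.937, 1.111, -0.004]
ft_force: [-0.5, -0.6, -0.7]
grip_width: 0.415
grip_force: 15.0
```

Request:
{"name": "step_arm", "arguments": {
  "targets": [
    [0,0,-0.2,0,0,0,0],
    [0,0,0,0,0,0,0],
    [0,0,0,0,0,0,0],
    [0,0,0,0,0,0,0.6],
    [0,0,0,0,0,0,0.9]
  ]
}}

```text
time: 11.28
position: [0.5054, 0.349, 0.0558]
tool_rot: [-2.938, -1.113, -0.003]
ft_force: [1.1, -0.7, -0.1]
grip_width: 0.49
grip_force: 0.0
```

Request:
{"name": "step_arm", "arguments": {
  "targets": [
    [0,0,0,0,0,0,0.9],
    [0,0,0,0,0,0,0.9],
    [0,0,1,0,0,0,0.9],
    [0,0,3,0,0,0,0.9],
    [0,0,4,0,0,0,0.9]
  ]
}}

```text
time: 11.7
position: [0.503, 0.3469, 0.1334]
tool_rot: [2.937, 1.113, -0.01]
ft_force: [0.7, -0.7, 1.3]
grip_width: 0.846
grip_force: 0.0
```

Request:
{"name": "step_arm", "arguments": {
  "targets": [
    [0,-2,2.5,0,0,0,0.9],
    [0,-3.8,0,0,0,0,0.9],
    [0,-3.8,0,0,0,0,0.9],
    [0,-3.8,0,0,0,0,0.9],
    [0,-3.8,0,0,0,0,1]
  ]
}}

```text
time: 12.12
position: [0.5047, 0.1752, 0.1608]
tool_rot: [2.937, 1.114, 0.002]
ft_force: [0.4, -1.0, 0.6]
grip_width: 0.927
grip_force: 0.0
```

```bash
python3 - <<'E'
from h import *
st,p,P=look("w6"); print(st["position"],st["tool_rot"],st["grip_width"])
print(fit(P,.505,.346,.04,.07))
Q=P[(P[...,2]<.044)&(P[...,2]>.034)&(np.hypot(P[...,0]-.505,P[...,1]-.346)<.06)]
print(len(Q),cv2.minAreaRect((Q[:,:2]*1000).astype(np.float32)))
E
```

```text
[0.50473193 0.17521044 0.16082031] [2.93667654e+00 1.11406279e+00 1.79222625e-03] 0.926517608447338
(1752, [[506.3, 348.5], [35.5, 35.5], 61.4], 84.1)
1387 ((505.7403564453125, 346.7427978515625), (64.35414123535156, 64.88225555419922), 40.77783966064453)
```

View pics/w6.png

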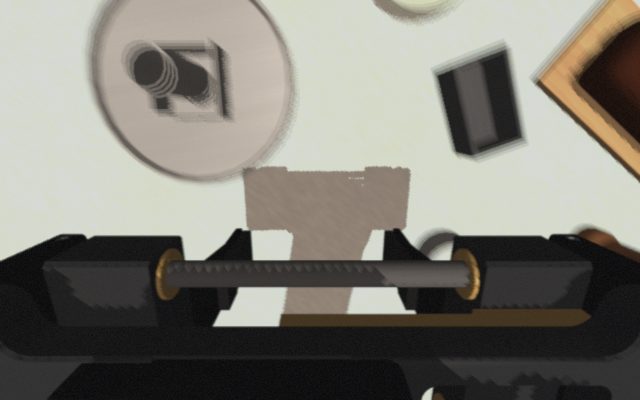

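The tube (about (155,70)) stands inside the cutter (about (190,80)) on the round tray. The picture is a little blurred because the arm was still moving. Ring next.

Request:
{"name": "step_arm", "arguments": {
  "targets": [
    [0.8,-3.5,0,0,0,0,1],
    [0.8,-3.5,0,0,0,0,1],
    [0.8,-3.5,0,0,0,0,1],
    [0.8,-3.5,0,0,0,0,1],
    [0.6,-2.1,0,0,0,0,1]
  ]
}}

```text
time: 12.58
position: [0.5436, 0.0109, 0.1606]
tool_rot: [2.938, 1.106, 0.0]
ft_force: [0.6, 0.1, -0.7]
grip_width: 0.998
grip_force: 0.0
```

Request:
{"name": "step_arm", "arguments": {
  "targets": [
    [0,0,-2,0,0,0,1],
    [0,0,-2,0,0,0,1],
    [0,0,-2,0,0,0,1],
    [0,0,-2,0,0,0,1],
    [0,0,0,0,0,0,1]
  ]
}}

```text
time: 13.0
position: [0.5402, 0.0156, 0.0769]
tool_rot: [-2.935, -1.112, 0.009]
ft_force: [-1.6, -0.1, -0.1]
grip_width: 1.0
grip_force: 0.0
```

```bash
python3 - <<'E'
from h import *
st,p,P=look("w7"); print(st["position"],st["tool_rot"],st["grip_width"])
x,y,_=st["position"]
Q=P[(P[...,2]<.045)&(P[...,2]>.034)&(np.hypot(P[...,0]-.543,P[...,1]-.012)<.06)]
print(len(Q),cv2.minAreaRect((Q[:,:2]*1000).astype(np.float32)))
E
```

```text
[0.54019398 0.0155541  0.07691787] [-2.93521753 -1.11249052  0.0085569 ] 1.0004616264429589
1301 ((544.0298461914062, 12.927169799804688), (61.219539642333984, 62.748043060302734), 33.307594299316406)
```

Request:
{"name": "step_arm", "arguments": {
  "targets": [
    [0,0,-2,0,0,0,1],
    [0,0,-2,0,0,0,1],
    [0,0,-1.6,0,0,0,1],
    [0,0,-1,0,0,0,1],
    [0,0,0,0,0,0,1]
  ]
}}

```text
time: 13.47
position: [0.5423, 0.0156, 0.0133]
tool_rot: [-2.937, -1.113, 0.002]
ft_force: [-0.4, -0.5, 0.6]
grip_width: 0.996
grip_force: 0.0
```

Request:
{"name": "step_arm", "arguments": {
  "targets": [
    [0,0,0,0,0,0,0],
    [0,0,0,0,0,0,0],
    [0,0,0,0,0,0,0],
    [0,0,0,0,0,0,0],
    [0,0,0,0,0,0,0]
  ]
}}

```text
time: 13.88
position: [0.5437, 0.0153, 0.0149]
tool_rot: [2.937, 1.112, 0.002]
ft_force: [-0.7, -0.1, 3.1]
grip_width: 0.742
grip_force: 15.0
```

Request:
{"name": "step_arm", "arguments": {
  "targets": [
    [0,0,0,0,0,0,0],
    [0,0,0,0,0,0,0],
    [0,0,0,0,0,0,0],
    [0,0,0,0,0,0,0],
    [0,0,0,0,0,0,0]
  ]
}}

```text
time: 14.3
position: [0.5437, 0.0153, 0.0148]
tool_rot: [2.937, 1.112, 0.002]
ft_force: [-0.7, -0.5, 6.2]
grip_width: 0.743
grip_force: 15.0
```

Request:
{"name": "step_arm", "arguments": {
  "targets": [
    [0,0,1,0,0,0,0],
    [0,0,2,0,0,0,0],
    [0,0,3,0,0,0,0],
    [0,0,3,0,0,0,0],
    [0.2,-2.5,1,0,0,0,0]
  ]
}}

```text
time: 14.72
position: [0.5466, -0.0028, 0.1185]
tool_rot: [-2.932, -1.125, -0.01]
ft_force: [1.2, 1.3, -1.4]
grip_width: 0.742
grip_force: 15.0
```

Request:
{"name": "step_arm", "arguments": {
  "targets": [
    [0.2,-3.6,0,0,0,0,0],
    [0.2,-3.6,0,0,0,0,0],
    [0.2,-3.6,0,0,0,0,0],
    [0.2,-3.6,0,0,0,0,0],
    [0.2,-3.6,0,0,0,0,0]
  ]
}}

```text
time: 15.13
position: [0.5543, -0.191, 0.1141]
tool_rot: [-2.938, -1.113, 0.001]
ft_force: [0.8, -0.4, -1.1]
grip_width: 0.742
grip_force: 15.0
```

Request:
{"name": "step_arm", "arguments": {
  "targets": [
    [0.2,-3.6,0,0,0,0,0],
    [0.2,-3.6,0,0,0,0,0],
    [0.2,-3.6,0,0,0,0,0],
    [0.2,-2.5,0,0,0,0,0],
    [0.1,-0.9,0,0,0,0,0]
  ]
}}

```text
time: 15.55
position: [0.5619, -0.3377, 0.1132]
tool_rot: [2.94, 1.103, -0.003]
ft_force: [0.0, -0.6, -1.3]
grip_width: 0.743
grip_force: 15.0
```

Request:
{"name": "step_arm", "arguments": {
  "targets": [
    [0,0,-2,0,0,0,0],
    [0,0,-2,0,0,0,0],
    [0,0,-1,0,0,0,0],
    [0,0,0,0,0,0,0],
    [0,0,0,0,0,0,0]
  ]
}}

```text
time: 15.97
position: [0.5636, -0.3305, 0.0636]
tool_rot: [-2.936, -1.114, 0.001]
ft_force: [-0.7, 0.2, -0.5]
grip_width: 0.741
grip_force: 15.0
```

```bash
python3 - <<'E'
from h import *
st,p,P=look("w8"); print(st["position"],st["tool_rot"],st["grip_width"])
Q=P[(P[...,2]<.018)&(P[...,2]>.009)&(P[...,1]<-.2)&(P[...,0]<.7)]
print(len(Q),cv2.minAreaRect((Q[:,:2]*1000).astype(np.float32)))
E
```

```text
[ 0.56363237 -0.33048161  0.06360417] [-2.93594451e+00 -1.11388359e+00  8.77205590e-04] 0.7405785570210787
2837 ((566.1322021484375, -330.2740478515625), (146.1448211669922, 140.5047607421875), 6.628981590270996)
```

View pics/w8.png

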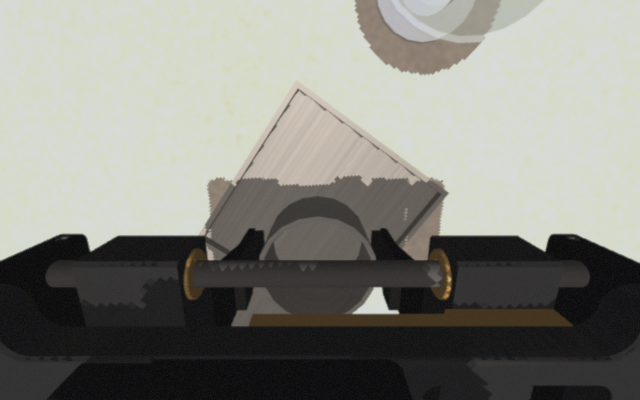

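The ring hangs over the wide compartment, whose far corner is at (297,83) and right corner at (447,192). The fit puts the compartment centre at (566,-330) mm, about 2 mm off the TCP, so I lower here.

Request:
{"name": "step_arm", "arguments": {
  "targets": [
    [0.1,0,-1.5,0,0,0,0],
    [0,0,-1.3,0,0,0,0],
    [0,0,-0.9,0,0,0,0],
    [0,0,-0.6,0,0,0,0],
    [0,0,-0.1,0,0,0,0]
  ]
}}

```text
time: 16.43
position: [0.5642, -0.3311, 0.0185]
tool_rot: [-2.936, -1.113, 0.002]
ft_force: [0.6, 0.5, -1.6]
grip_width: 0.745
grip_force: 15.0
```

Request:
{"name": "step_arm", "arguments": {
  "targets": [
    [0,0,0,0,0,0,0],
    [0,0,0,0,0,0,0],
    [0,0,0,0,0,0,0.95],
    [0,0,0,0,0,0,0.95],
    [0,0,0,0,0,0,0.95]
  ]
}}

```text
time: 16.85
position: [0.5652, -0.3318, 0.0204]
tool_rot: [2.937, 1.112, 0.001]
ft_force: [-0.1, 0.5, -0.5]
grip_width: 0.888
grip_force: 0.0
```

Request:
{"name": "step_arm", "arguments": {
  "targets": [
    [0,0,0,0,0,0,0.95],
    [0,0,0.5,0,0,0,0.95],
    [0,0,2,0,0,0,0.95],
    [0,0,3,0,0,0,0.95],
    [0,0,4,0,0,0,0.95]
  ]
}}

```text
time: 17.27
position: [0.5629, -0.3306, 0.1134]
tool_rot: [-2.934, -1.112, 0.005]
ft_force: [-0.5, -0.2, -0.3]
grip_width: 0.95
grip_force: 0.0
```

Request:
{"name": "step_arm", "arguments": {
  "targets": [
    [0,0,4,0,0,0,0.95],
    [0,2,2,0,0,0,0.95],
    [0.5,2,0,0,0,0,0.95],
    [0,0,0,0,0,0,0.95],
    [0,0,0,0,0,0,0.95]
  ]
}}

```text
time: 17.68
position: [0.5705, -0.29, 0.1759]
tool_rot: [2.935, 1.117, 0.001]
ft_force: [0.0, -1.0, -0.3]
grip_width: 0.95
grip_force: 0.0
```

```bash
python3 - <<'E'
from h import *
st,p,P=look("w9"); print(st["position"],st["tool_rot"],st["grip_width"])
print(fit(P,.566,-.33,.06,.035), fit(P,.67,-.103,.04,.08))
for n in("scene","top"):
    p,d=ctrl.get_image(n);print(n,fit(cloud(n,d),.566,-.33,.06,.035))
E
```

```text
[ 0.57054791 -0.28995667  0.17586654] [2.93507332e+00 1.11706781e+00 1.14483430e-03] 0.9503541046159946
(763, [[563.8, -333.8], [63.7, 61.9], 41.7], 44.1) 0
scene (246, [[564.2, -335.3], [62.3, 63.8], 41.8], 42.2)
top (24, [[541.2, -359.3], [6.1, 31.2], 56.4], 43.9)
```

Request:
{"name": "step_arm", "arguments": {
  "targets": [
    [2,3.5,0,0,0,0,0.8],
    [2,3.7,0,0,0,0,0.8],
    [2,3.7,0,0,0,0,0.8],
    [2,3.7,0,0,0,0,0.8],
    [1.5,3,0,0,0,0,0.8]
  ]
}}

```text
time: 18.25
position: [0.6651, -0.1144, 0.1739]
tool_rot: [-2.936, -1.113, 0.0]
ft_force: [-0.0, -0.0, -0.7]
grip_width: 0.808
grip_force: 0.0
```

Request:
{"name": "step_arm", "arguments": {
  "targets": [
    [0.5,1.1,0,0,0,0,0.8],
    [0,0,0,0,0,0,0.8],
    [0,0,0,0,0,0,0.8],
    [0,0,0,0,0,0,0.8],
    [0,0,0,0,0,0,0.8]
  ]
}}

```text
time: 18.67
position: [0.6686, -0.1091, 0.1744]
tool_rot: [2.939, 1.106, -0.002]
ft_force: [-0.1, -0.6, -0.6]
grip_width: 0.799
grip_force: 0.0
```

```bash
python3 - <<'E'
from h import *
st,p,P=look("w10"); print(st["position"],st["tool_rot"],st["grip_width"])
print(fit(P,.67,-.103,.04,.088),fit(P,.675,.117,.07,.035))
E
```

```text
[ 0.66857656 -0.10912927  0.17437113] [ 2.93910750e+00  1.10627252e+00 -2.40508033e-03] 0.7987612474942053
(763, [[671.7, -102.8], [26.6, 27.0], 17.8], 95.8) (1699, [[673.9, 114.0], [76.6, 49.7], 61.7], 44.3)
```

Request:
{"name": "step_arm", "arguments": {
  "targets": [
    [0.3,0.6,-1,0,0,0,0.8],
    [0,0,-3,0,0,0,0.8],
    [0,0,-3.5,0,0,0,0.8],
    [0,0,-3,0,0,0,0.8],
    [0,0,-2.1,0,0,0,0.8]
  ]
}}

```text
time: 19.13
position: [0.6702, -0.1, 0.0449]
tool_rot: [-2.937, -1.111, 0.006]
ft_force: [0.2, -0.8, -0.8]
grip_width: 0.804
grip_force: 0.0
```

Request:
{"name": "step_arm", "arguments": {
  "targets": [
    [0,0,0,0,0,0,0.8],
    [0,0,0,0,0,0,0],
    [0,0,0,0,0,0,0],
    [0,0,0,0,0,0,0],
    [0,0,0,0,0,0,0]
  ]
}}

```text
time: 19.55
position: [0.6737, -0.0996, 0.0511]
tool_rot: [2.936, 1.112, 0.005]
ft_force: [0.1, -0.1, -0.3]
grip_width: 0.584
grip_force: 0.0
```

Request:
{"name": "step_arm", "arguments": {
  "targets": [
    [0,0,0,0,0,0,0],
    [0,0,0,0,0,0,0],
    [0,0,0,0,0,0,0],
    [0,0,0,0,0,0,0],
    [0,0,0,0,0,0,0]
  ]
}}

```text
time: 19.97
position: [0.6726, -0.0997, 0.0493]
tool_rot: [2.937, 1.113, 0.001]
ft_force: [0.3, -0.2, 2.7]
grip_width: 0.308
grip_force: 15.0
```

Request:
{"name": "step_arm", "arguments": {
  "targets": [
    [0,0,0,0,0,0,0],
    [0,0,0,0,0,0,0],
    [0,0,0,0,0,0,0],
    [0,0,0,0,0,0,0],
    [0,0,0,0,0,0,0]
  ]
}}

```text
time: 20.38
position: [0.6726, -0.0996, 0.0492]
tool_rot: [2.937, 1.113, 0.001]
ft_force: [0.9, -0.7, 3.2]
grip_width: 0.308
grip_force: 15.0
```

Width 26.8 mm suggests the pads touch the knob's edge. I'll regrip 4 mm lower.

Request:
{"name": "step_arm", "arguments": {
  "targets": [
    [0,0,0,0,0,0,0.5],
    [0,0,0,0,0,0,0.5],
    [0,0,0,0,0,0,0.5],
    [0,0,-0.4,0,0,0,0.5],
    [0,0,0,0,0,0,0.5]
  ]
}}

```text
time: 20.8
position: [0.6714, -0.0994, 0.0436]
tool_rot: [-2.937, -1.113, 0.003]
ft_force: [-0.1, -1.1, -0.2]
grip_width: 0.486
grip_force: 0.0
```

Request:
{"name": "step_arm", "arguments": {
  "targets": [
    [0,0,0,0,0,0,0],
    [0,0,0,0,0,0,0],
    [0,0,0,0,0,0,0],
    [0,0,0,0,0,0,0],
    [0,0,0,0,0,0,0]
  ]
}}

```text
time: 21.22
position: [0.6723, -0.0996, 0.0449]
tool_rot: [2.938, 1.113, 0.0]
ft_force: [0.5, 0.1, 0.7]
grip_width: 0.307
grip_force: 15.0
```

Request:
{"name": "step_arm", "arguments": {
  "targets": [
    [0,0,0,0,0,0,0],
    [0,0,0,0,0,0,0],
    [0,0,0,0,0,0,0],
    [0,0,0,0,0,0,0],
    [0,0,0,0,0,0,0]
  ]
}}

```text
time: 21.63
position: [0.6723, -0.0996, 0.0449]
tool_rot: [2.938, 1.113, 0.0]
ft_force: [-0.3, -0.7, 0.1]
grip_width: 0.305
grip_force: 15.0
```

Request:
{"name": "step_arm", "arguments": {
  "targets": [
    [0,0,1,0,0,0,0],
    [0,0,2,0,0,0,0],
    [0,0,3,0,0,0,0],
    [0,0,3,0,0,0,0],
    [-0.7,-1.5,1,0,0,0,0]
  ]
}}

```text
time: 22.05
position: [0.6687, -0.1093, 0.1509]
tool_rot: [2.934, 1.121, 0.014]
ft_force: [0.8, 2.5, 0.6]
grip_width: 0.303
grip_force: 15.0
```

Request:
{"name": "step_arm", "arguments": {
  "targets": [
    [-1.4,-3,0,0,0,0,0],
    [-1.4,-3,0,0,0,0,0],
    [-1.4,-3,0,0,0,0,0],
    [-1.4,-3,0,0,0,0,0],
    [-1.4,-3,0,0,0,0,0]
  ]
}}

```text
time: 22.47
position: [0.5944, -0.2657, 0.1456]
tool_rot: [2.937, 1.113, 0.0]
ft_force: [0.2, -0.4, -1.3]
grip_width: 0.306
grip_force: 15.0
```

Request:
{"name": "step_arm", "arguments": {
  "targets": [
    [-1.4,-3,0,0,0,0,0],
    [-1.1,-2.5,0,0,0,0,0],
    [-0.4,-1.2,0,0,0,0,0],
    [0,0,-1,0,0,0,0],
    [0,0,-1,0,0,0,0]
  ]
}}

```text
time: 22.88
position: [0.5671, -0.331, 0.125]
tool_rot: [2.938, 1.112, 0.003]
ft_force: [0.8, 0.8, -2.1]
grip_width: 0.301
grip_force: 15.0
```

Request:
{"name": "step_arm", "arguments": {
  "targets": [
    [0,0,0,0,0,0,0],
    [0,0,0,0,0,0,0],
    [0,0,0,0,0,0,0],
    [0,0,0,0,0,0,0],
    [0,0,0,0,0,0,0]
  ]
}}

```text
time: 23.3
position: [0.567, -0.3307, 0.1253]
tool_rot: [2.937, 1.115, 0.001]
ft_force: [-0.5, 0.4, -1.0]
grip_width: 0.307
grip_force: 15.0
```

```bash
python3 - <<'E'
from h import *
st,p,P=look("w11"); print(st["position"],st["tool_rot"],st["grip_width"])
Q=P[(P[...,2]<.05)&(P[...,2]>.038)&(np.hypot(P[...,0]-.564,P[...,1]+.333)<.06)]
print(len(Q),cv2.minEnclosingCircle((Q[:,:2]*1000).astype(np.float32)))
E
```

```text
[ 0.56704481 -0.33069419  0.12533193] [2.93658643e+00 1.11490669e+00 9.42950878e-04] 0.3065565046078516
596 ((564.1154174804688, -333.6545104980469), 31.747900009155273)
```

View pics/w11.png

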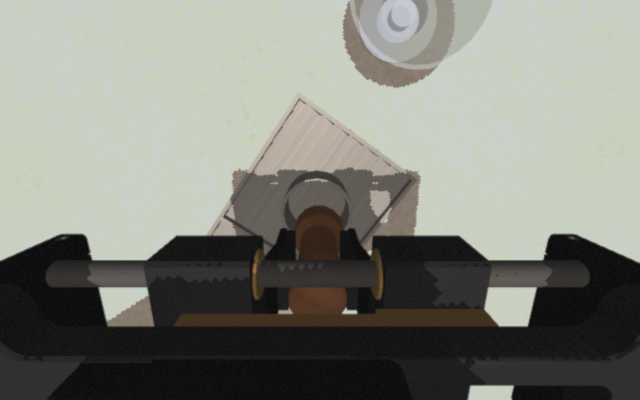

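The tamper (foot around (320,225)) hangs over the ring (around (317,205)), upright and in line. Now I lower it.

Request:
{"name": "step_arm", "arguments": {
  "targets": [
    [-0.1,-0.1,-1.5,0,0,0,0],
    [0,0,-2,0,0,0,0],
    [0,0,-2,0,0,0,0],
    [0,0,-1.2,0,0,0,0],
    [0,0,-0.7,0,0,0,0]
  ]
}}

```text
time: 23.77
position: [0.5644, -0.3321, 0.0491]
tool_rot: [-2.936, -1.112, 0.002]
ft_force: [-0.9, -0.3, -0.9]
grip_width: 0.305
grip_force: 15.0
```

Request:
{"name": "step_arm", "arguments": {
  "targets": [
    [0,0,-0.1,0,0,0,0],
    [0,0,-0.1,0,0,0,0],
    [0,0,0,0,0,0,0],
    [0,0,0,0,0,0,0.7],
    [0,0,0,0,0,0,0.7]
  ]
}}

```text
time: 24.18
position: [0.566, -0.3328, 0.0499]
tool_rot: [2.937, 1.112, 0.002]
ft_force: [0.2, 0.4, -0.0]
grip_width: 0.387
grip_force: 0.0
```

Request:
{"name": "step_arm", "arguments": {
  "targets": [
    [0,0,0,0,0,0,0.7],
    [0,0,0,0,0,0,0.7],
    [0,0,1,0,0,0,0.7],
    [0,0,3,0,0,0,0.7],
    [0,0,4,0,0,0,0.7]
  ]
}}

```text
time: 24.6
position: [0.563, -0.3315, 0.127]
tool_rot: [-2.933, -1.111, 0.006]
ft_force: [0.6, -0.2, -0.7]
grip_width: 0.682
grip_force: 0.0
```

Request:
{"name": "step_arm", "arguments": {
  "targets": [
    [0,0,3.5,0,0,0,0.7],
    [-0.5,2,1,0,0,0,0.7],
    [-0.5,2,0,0,0,0,1],
    [0,0,0,0,0,0,1],
    [0,0,0,0,0,0,1]
  ]
}}

```text
time: 25.02
position: [0.5558, -0.2913, 0.1753]
tool_rot: [2.935, 1.116, 0.001]
ft_force: [0.3, 0.1, 0.1]
grip_width: 0.842
grip_force: 0.0
```

```bash
python3 - <<'E'
from h import *
st,p,P=look("w12"); print(st["position"],st["tool_rot"],st["grip_width"])
print(fit(P,.564,-.333,.03,.085))
Q=P[(P[...,2]<.05)&(P[...,2]>.038)&(np.hypot(P[...,0]-.564,P[...,1]+.333)<.05)]
print(len(Q),cv2.minEnclosingCircle((Q[:,:2]*1000).astype(np.float32)))
for n in("scene","top"):
    p,d=ctrl.get_image(n);C=cloud(n,d);print(n,fit(C,.566,-.33,.03,.085),fit(C,.675,.117,.07,.035))
E
```

```text
[ 0.55576624 -0.29130117  0.17530049] [2.93490084e+00 1.11590075e+00 1.01021638e-03] 0.8420856365401952
(747, [[564.8, -335.5], [27.1, 26.9], 39.1], 99.7)
585 ((563.682373046875, -333.56927490234375), 31.898950576782227)
scene (163, [[564.5, -337.5], [26.4, 26.7], 69.3], 98.2) (308, [[677.0, 117.8], [91.9, 53.8], 63.1], 42.0)
top 0 (207, [[672.8, 117.8], [91.3, 49.2], 62.0], 43.7)
```

Request:
{"name": "step_arm", "arguments": {
  "targets": [
    [1,3.6,0,0,0,3.9,0.75],
    [1,3.7,0,0,0,3.9,0.75],
    [1,3.7,0,0,0,3.9,0.75],
    [1,3.7,0,0,0,3.9,0.75],
    [1,3.7,0,0,0,3.9,0.75]
  ]
}}

```text
time: 25.58
position: [0.6056, -0.1081, 0.1735]
tool_rot: [-2.706, -1.596, 0.0]
ft_force: [0.7, 0.3, 0.6]
grip_width: 0.772
grip_force: 0.0
```

Request:
{"name": "step_arm", "arguments": {
  "targets": [
    [1.1,3.7,0,0,0,0,0.75],
    [1.1,3.7,0,0,0,0,0.75],
    [1.1,3.7,0,0,0,0,0.75],
    [1.1,3.7,0,0,0,0,0.75],
    [1.1,3.7,0,0,0,0,0.75]
  ]
}}

```text
time: 26.0
position: [0.661, 0.0768, 0.1732]
tool_rot: [-2.709, -1.591, 0.001]
ft_force: [0.9, -0.2, 0.6]
grip_width: 0.746
grip_force: 0.0
```

Request:
{"name": "step_arm", "arguments": {
  "targets": [
    [1,2.5,0,0,0,0,0.75],
    [0.5,1.5,0,0,0,0,0.75],
    [0,0,0,0,0,0,0.75],
    [0,0,0,0,0,0,0.75],
    [0,0,0,0,0,0,0.75]
  ]
}}

```text
time: 26.42
position: [0.6755, 0.1141, 0.1731]
tool_rot: [2.708, 1.591, -0.003]
ft_force: [0.3, -0.8, 0.3]
grip_width: 0.753
grip_force: 0.0
```

```bash
python3 - <<'E'
from h import *
st,p,P=look("w13"); print(st["position"],st["tool_rot"],st["grip_width"])
print(fit(P,.676,.119,.06,.036),ray("top",297,165,.01))
print(np.degrees(2*np.arctan2(st["tool_rot"][1],st["tool_rot"][0])))
E
```

```text
[0.67554464 0.11405361 0.17312958] [ 2.70808680e+00  1.59077533e+00 -2.52925581e-03] 0.7531467589356599
(954, [[677.2, 120.8], [90.4, 47.4], 62.0], 45.7) [0.73807181 0.07740386 0.01      ]
60.86137247948663
```

View pics/w13.png

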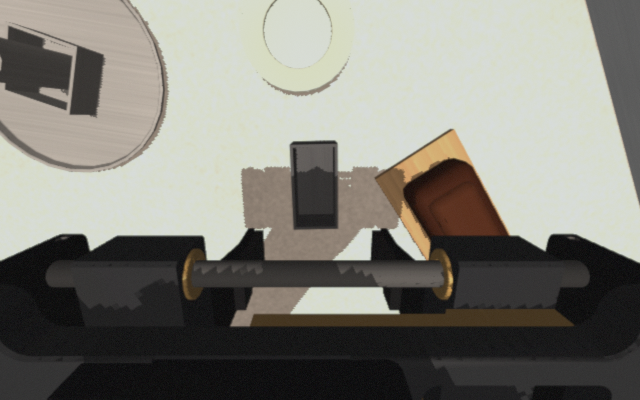

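The tin is at (314,185), square to the fingers. The cake board's corner at (377,178) is clear of the right finger. I correct by (2, 7) mm, descend and grip.

Request:
{"name": "step_arm", "arguments": {
  "targets": [
    [0.2,0.6,-2,0,0,1,0.75],
    [0,0,-3.5,0,0,0,0.75],
    [0,0,-3.5,0,0,0,0.75],
    [0,0,-2,0,0,0,0.75],
    [0,0,-1,0,0,0,0.75]
  ]
}}

```text
time: 26.88
position: [0.6753, 0.1187, 0.0499]
tool_rot: [-2.695, -1.614, 0.009]
ft_force: [-1.4, -1.1, -0.9]
grip_width: 0.749
grip_force: 0.0
```

Request:
{"name": "step_arm", "arguments": {
  "targets": [
    [0,0,-1.5,0,0,0,0.75],
    [0,0,-1.2,0,0,0,0.75],
    [0,0,-0.8,0,0,0,0.75],
    [0,0,0,0,0,0,0.75],
    [0,0,0,0,0,0,0]
  ]
}}

```text
time: 27.3
position: [0.6776, 0.1225, 0.0192]
tool_rot: [2.693, 1.618, 0.001]
ft_force: [0.4, 0.4, 0.4]
grip_width: 0.726
grip_force: 0.0
```

Request:
{"name": "step_arm", "arguments": {
  "targets": [
    [0,0,0,0,0,0,0],
    [0,0,0,0,0,0,0],
    [0,0,0,0,0,0,0],
    [0,0,0,0,0,0,0],
    [0,0,0,0,0,0,0]
  ],
  "force": 20
}}

```text
time: 27.72
position: [0.6779, 0.1229, 0.02]
tool_rot: [2.692, 1.618, 0.002]
ft_force: [0.5, 0.2, 4.9]
grip_width: 0.549
grip_force: 20.0
```

Request:
{"name": "step_arm", "arguments": {
  "targets": [
    [0,0,0,0,0,0,0],
    [0,0,0,0,0,0,0],
    [0,0,0,0,0,0,0],
    [0,0,0,0,0,0,0],
    [0,0,0,0,0,0,0]
  ]
}}

```text
time: 28.13
position: [0.6779, 0.1229, 0.02]
tool_rot: [2.692, 1.618, 0.002]
ft_force: [-0.7, 0.0, 6.0]
grip_width: 0.551
grip_force: 20.0
```

Request:
{"name": "step_arm", "arguments": {
  "targets": [
    [0,0,0,0,0,0,0.75],
    [0,0,0,0,0,0,0.75],
    [0,0,0.4,0,0,0,0.75],
    [0,0,0.5,0,0,0,0.75],
    [0,0,0,0,0,0,0.75]
  ]
}}

```text
time: 28.55
position: [0.6779, 0.1226, 0.0289]
tool_rot: [2.693, 1.617, 0.002]
ft_force: [0.2, 0.5, 0.6]
grip_width: 0.736
grip_force: 0.0
```

Request:
{"name": "step_arm", "arguments": {
  "targets": [
    [0,0,0,0,0,0,0],
    [0,0,0,0,0,0,0],
    [0,0,0,0,0,0,0],
    [0,0,0,0,0,0,0],
    [0,0,0,0,0,0,0]
  ]
}}

```text
time: 28.97
position: [0.6772, 0.1224, 0.0277]
tool_rot: [2.693, 1.618, -0.0]
ft_force: [0.8, -0.4, -0.4]
grip_width: 0.549
grip_force: 20.0
```

Request:
{"name": "step_arm", "arguments": {
  "targets": [
    [0,0,0,0,0,0,0],
    [0,0,0,0,0,0,0],
    [0,0,0,0,0,0,0],
    [0,0,1,0,0,0,0],
    [0,0,1,0,0,0,0]
  ]
}}

```text
time: 29.38
position: [0.6765, 0.1223, 0.0477]
tool_rot: [-2.692, -1.618, 0.003]
ft_force: [-0.5, -0.2, -2.1]
grip_width: 0.55
grip_force: 20.0
```

Request:
{"name": "step_arm", "arguments": {
  "targets": [
    [0,0,2,0,0,0,0],
    [0,0,3,0,0,0,0],
    [0,0,3,0,0,0,0],
    [0,0,3,0,0,0,0],
    [0,0,0,0,0,0,0]
  ]
}}

```text
time: 29.8
position: [0.6808, 0.1245, 0.1668]
tool_rot: [2.689, 1.616, 0.018]
ft_force: [1.4, 1.0, -0.1]
grip_width: 0.552
grip_force: 20.0
```

Request:
{"name": "step_arm", "arguments": {
  "targets": [
    [-1,-2,0,0,0,3.5,0],
    [-1.7,-3.4,0,0,0,3.5,0],
    [-1.7,-3.4,0,0,0,3.5,0],
    [-1.7,-3.4,0,0,0,3.5,0],
    [-1.7,-3.4,0,0,0,3.5,0]
  ]
}}

```text
time: 30.22
position: [0.5984, -0.0346, 0.1584]
tool_rot: [2.411, 2.013, 0.0]
ft_force: [1.3, -1.1, 0.1]
grip_width: 0.547
grip_force: 20.0
```

Request:
{"name": "step_arm", "arguments": {
  "targets": [
    [-1.7,-3.4,0,0,0,3.5,0],
    [-1.7,-3.4,0,0,0,3.5,0],
    [-1.7,-3.4,0,0,0,3.4,0],
    [-1.7,-3.4,0,0,0,3.4,0],
    [-1.7,-3.4,0,0,0,3.3,0]
  ]
}}

```text
time: 30.63
position: [0.5134, -0.2049, 0.1587]
tool_rot: [2.085, 2.348, -0.001]
ft_force: [0.9, -1.2, -2.1]
grip_width: 0.551
grip_force: 20.0
```

Request:
{"name": "step_arm", "arguments": {
  "targets": [
    [-1.7,-3.4,0,0,0,0,0],
    [-1.7,-3.4,0,0,0,0,0],
    [-1.7,-3.4,0,0,0,0,0],
    [-1.4,-2.4,0,0,0,0,0],
    [-0.8,-1.2,0,0,0,0,0]
  ]
}}

```text
time: 31.05
position: [0.4384, -0.3463, 0.1584]
tool_rot: [2.096, 2.339, -0.004]
ft_force: [0.5, -1.4, -1.3]
grip_width: 0.548
grip_force: 20.0
```

Request:
{"name": "step_arm", "arguments": {
  "targets": [
    [0,0,-1,0,0,0,0],
    [0,0,-2,0,0,0,0],
    [0,0,-1,0,0,0,0],
    [0,0,0,0,0,0,0],
    [0,0,0,0,0,0,0]
  ]
}}

```text
time: 31.47
position: [0.4416, -0.3401, 0.1175]
tool_rot: [-2.087, -2.347, -0.001]
ft_force: [-1.0, -0.5, -0.5]
grip_width: 0.556
grip_force: 20.0
```

```bash
python3 - <<'E'
from h import *
st,p,P=look("w14"); print(st["position"],st["tool_rot"],st["grip_width"])
print(np.degrees(2*np.arctan2(st["tool_rot"][1],st["tool_rot"][0])))
x,y,z=st["position"]
t=np.radians(6.6);R=np.array([[np.cos(t),-np.sin(t)],[np.sin(t),np.cos(t)]])
print("tray xy",R.T@(np.array([x,y])-[.5243,-.335]))
E
```

```text
[ 0.44162591 -0.3400628   0.11752928] [-2.08670291e+00 -2.34676287e+00 -8.56153389e-04] 0.5561860651256243
-263.28593743706773
tray xy [-0.0827081   0.00447307]
```

View pics/w14.png

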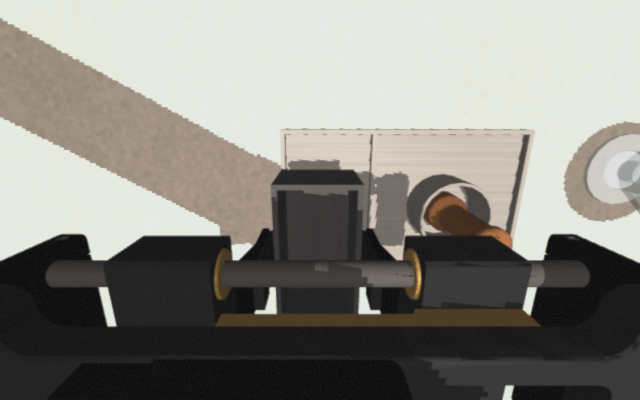

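The tin hangs over the narrow compartment. The tray's back rim runs (283,130)-(530,130), the divider is at x=371, and the ring with the tamper (standing inside it) is at (450,205). A 4 mm shift right centres the tin well enough and keeps the body clear of the tamper.

Request:
{"name": "step_arm", "arguments": {
  "targets": [
    [0.4,0,-1.5,0,0,0,0],
    [0,0,-2,0,0,0,0],
    [0,0,-2,0,0,0,0],
    [0,0,-1,0,0,0,0],
    [0,0,0,0,0,0,0]
  ]
}}

```text
time: 31.93
position: [0.4441, -0.3402, 0.0503]
tool_rot: [-2.086, -2.343, -0.001]
ft_force: [0.3, 0.6, -1.3]
grip_width: 0.549
grip_force: 20.0
```

Request:
{"name": "step_arm", "arguments": {
  "targets": [
    [0,0,-1,0,0,0,0],
    [0,0,-0.6,0,0,0,0],
    [0,0,-0.3,0,0,0,0],
    [0,0,0,0,0,0,0],
    [0,0,0,0,0,0,0]
  ]
}}

```text
time: 32.35
position: [0.4455, -0.3417, 0.0341]
tool_rot: [2.09, 2.345, -0.0]
ft_force: [-1.0, 0.2, -1.4]
grip_width: 0.55
grip_force: 20.0
```

Request:
{"name": "step_arm", "arguments": {
  "targets": [
    [0,0,-0.2,0,0,0,0],
    [0,0,0,0,0,0,0],
    [0,0,0,0,0,0,0],
    [0,0,0,0,0,0,0],
    [0,0,0,0,0,0,0.7]
  ]
}}

```text
time: 32.77
position: [0.4455, -0.3417, 0.0322]
tool_rot: [2.09, 2.345, -0.0]
ft_force: [-0.4, -0.2, -0.1]
grip_width: 0.576
grip_force: 0.0
```

Request:
{"name": "step_arm", "arguments": {
  "targets": [
    [0,0,0,0,0,0,0.7],
    [0,0,0,0,0,0,0.7],
    [0,0,0.5,0,0,0,0.7],
    [0,0,2,0,0,0,0.7],
    [0,0,3,0,0,0,0.7]
  ]
}}

```text
time: 33.18
position: [0.4435, -0.3402, 0.0854]
tool_rot: [-2.086, -2.342, -0.001]
ft_force: [0.6, -0.5, 0.5]
grip_width: 0.696
grip_force: 0.0
```

Request:
{"name": "step_arm", "arguments": {
  "targets": [
    [0,0,4,0,0,0,0.7],
    [0,0,4,0,0,0,0.7],
    [0,2,2,0,0,0,0.7],
    [0,3,0,0,0,0,0.7],
    [0,3,0,0,0,0,0.7]
  ]
}}

```text
time: 33.6
position: [0.4464, -0.2616, 0.1891]
tool_rot: [2.089, 2.341, 0.001]
ft_force: [1.3, 0.6, 0.2]
grip_width: 0.707
grip_force: 0.0
```

Request:
{"name": "step_arm", "arguments": {
  "targets": [
    [0.5,3,0,0,0,0,0.7],
    [0.5,3,0,0,0,0,0.7],
    [0.5,3,0,0,0,0,0.7],
    [0,0,0,0,0,0,0.7],
    [0,0,0,0,0,0,0.7]
  ]
}}

```text
time: 34.02
position: [0.4609, -0.1696, 0.1876]
tool_rot: [2.084, 2.349, -0.002]
ft_force: [-0.4, -1.3, -0.1]
grip_width: 0.699
grip_force: 0.0
```

```bash
python3 - <<'E'
from h import *
p,d=ctrl.get_image("scene");cv2.imwrite("pics/s15.png",cv2.resize(p[60:370,110:450,::-1],(658,600)))
P=cloud("scene",d)
for a in [(.447,-.343,.06,.04),(.564,-.333,.03,.085),(.564,-.333,.05,.036),(.505,.347,.03,.075),(.505,.347,.06,.033),(.735,.257,.07,.02),(.732,-.279,.07,.062)]: print(a,fit(P,*a))
E
```

```text
(0.447, -0.343, 0.06, 0.04) (386, [[447.3, -345.6], [52.3, 91.2], 7.0], 46.8)
(0.564, -0.333, 0.03, 0.085) (164, [[564.6, -337.4], [26.8, 26.7], 50.9], 98.3)
(0.564, -0.333, 0.05, 0.036) (488, [[565.5, -336.3], [62.6, 60.2], 64.0], 58.8)
(0.505, 0.347, 0.03, 0.075) (117, [[505.7, 345.1], [35.6, 39.8], 17.9], 84.0)
(0.505, 0.347, 0.06, 0.033) (414, [[505.8, 343.3], [64.6, 69.1], 40.7], 58.0)
(0.735, 0.257, 0.07, 0.02) (995, [[736.4, 258.1], [109.7, 107.7], 50.4], 24.7)
(0.732, -0.279, 0.07, 0.062) (561, [[731.7, -279.1], [97.7, 97.8], 79.5], 68.0)
```

View pics/s15.png

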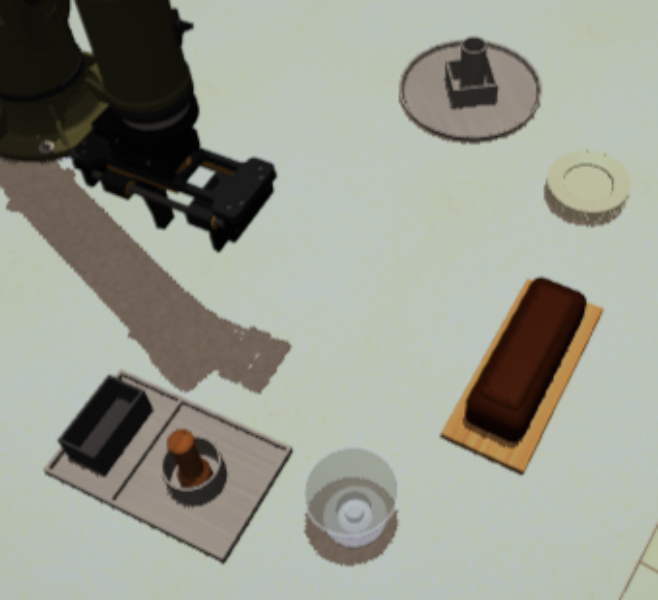

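In the scene crop the tin stands in the narrow compartment (105,425). The tamper is inside the ring (193,465), and the tube is inside the cutter on the round tray (471,75). The coupe and saucers measure where they were at the start, the cake looks undisturbed, and the gripper is clear.

```bash
python3 -c "
from bench import ctrl
print(ctrl.close_job())"
```

```text
the job is handed in; nothing more can be done
None
```

Both tool kits are made up and the job is handed in, at about 34 s of the 128 s allowed; no verdict came back, but the last camera check showed all five pieces standing in place and the coupe, saucers and cake undisturbed.

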